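# Put three misfiled finds back in their own trays

## Task

The three finds on the bench are in one another's trays. Put each in the middle of its own tray - the red brick in the tray with red ends, the pale limestone in the one with yellow ends, the dark basalt in the one with green ends - parking one of them on the blue foam pad while you make room, and leave all three standing on their undersides as they do now. They are brittle: set them down rather than drop them, never let two of them touch, and leave the brush, the scale bar and the orange sherd where they lie.

Things in the scene. Friction and masses are not known exactly. Their poses are not given: they have to be found in the camera images.
- brick: Red brick fragment with broken ends and a few pale mortar specks on top, 80 (x) x 46 (y) x 44 (z) mm, about 0.3 kg. Its two long sides (normal to its y) are flat, upright and parallel, 46 mm apart: grip these, pads above the tray walls. Origin: centre of its underside; z up. It stands flat in a tray, at up to 0.5 rad to the tray's long side.
- limestone: Pale buff limestone fragment with three dark carved grooves on top, 84 (x) x 44 (y) x 46 (z) mm, about 0.33 kg. Long sides flat and parallel, 44 mm apart (along its y). Origin: centre of its underside; z up. It stands flat in a tray, at up to 0.5 rad to the tray's long side.
- basalt: Nearly black basalt fragment with grey specks on top, 74 (x) x 42 (y) x 48 (z) mm, about 0.36 kg. Long sides flat and parallel, 42 mm apart (along its y). Origin: centre of its underside; z up. It stands flat in a tray, at up to 0.5 rad to the tray's long side.
- tray_red: Shallow finds tray fixed to the bench: grey with a pale floor, both of its short end walls red. Outside 146 x 116 mm (long side along its x), inside 122 x 108 mm; walls 20 mm high, floor 6 mm thick. Origin: centre of its underside, on the bench; z up. Yaw varies by 0.3 rad. Home of the brick.
- tray_yellow: Shallow finds tray fixed to the bench: grey with a pale floor, both of its short end walls yellow. Outside 146 x 116 mm (long side along its x), inside 122 x 108 mm; walls 20 mm high, floor 6 mm thick. Origin: centre of its underside, on the bench; z up. Yaw varies by 0.3 rad. Home of the limestone.
- tray_green: Shallow finds tray fixed to the bench: grey with a pale floor, both of its short end walls green. Outside 146 x 116 mm (long side along its x), inside 122 x 108 mm; walls 20 mm high, floor 6 mm thick. Origin: centre of its underside, on the bench; z up. Yaw varies by 0.3 rad. Home of the basalt.
- pad: Blue foam pad fixed to the bench, flat, 130 x 116 mm, 6 mm thick, empty at the start: the free spot. Origin: centre of its underside, on the bench; z up.
- brush: Loose bystander: brush with a blue handle, 190 mm long along its x, lying on the bench, under 30 mm high. Origin: underside, at mid-length. Must stay put.
- scale_bar: Loose bystander: black-and-white scale bar, 100 (x) x 20 x 8 mm, lying on the bench. Origin: centre of its underside. Must stay put.
- rim_sherd: Loose bystander: small flat orange pot sherd, 58 x 40 x 13 mm, lying on the bench. Origin: centre of its underside. Must stay put.
Not all that is in view belongs to the job. Leave any purple or turquoise look-alike of the tray_green alone. Of the things that look like the basalt, the smaller one is meant.

How it is judged:
On the way:
1. one of the three finds is parked on the blue pad, standing flat and let go (((horizontal distance between brick and pad below 0.045 m and z of brick in the frame of pad between 0.003 and 0.01 m and angle between brick's own z axis and vertical below 0.1 rad and linear speed of brick below 0.02 m/s and contact force between the fingers and brick below 0.1 N) or (horizontal distance between limestone and pad below 0.045 m and z of limestone in the frame of pad between 0.003 and 0.01 m and angle between limestone's own z axis and vertical below 0.1 rad and linear speed of limestone below 0.02 m/s and contact force between the fingers and limestone below 0.1 N) or (horizontal distance between basalt and pad below 0.045 m and z of basalt in the frame of pad between 0.003 and 0.01 m and angle between basalt's own z axis and vertical below 0.1 rad and linear speed of basalt below 0.02 m/s and contact force between the fingers and basalt below 0.1 N))), for 0.2 s.
At the end, for the whole second after the job is handed in: Brick in the red-ended tray, limestone in the yellow-ended, basalt in the green-ended: each within 15 mm of its tray's centre, standing on its underside on the tray floor (within 0.1 rad of level), let go and at rest (horizontal distance between brick and tray_red below 0.015 m and z of brick in the frame of tray_red between 0.003 and 0.01 m and angle between each of brick, limestone, basalt's own z axis and vertical below 0.1 rad and linear speed of each of brick, limestone, basalt below 0.02 m/s and contact force between the fingers and brick below 0.1 N and horizontal distance between limestone and tray_yellow below 0.015 m and z of limestone in the frame of tray_yellow between 0.003 and 0.01 m and contact force between the fingers and limestone below 0.1 N and horizontal distance between basalt and tray_green below 0.015 m and z of basalt in the frame of tray_green between 0.003 and 0.01 m and contact force between the fingers and basalt below 0.1 N); the robot touches nothing.
It fails at once if two finds touch each other (contact force between brick and limestone above 0.5 N or contact force between any of brick, limestone and basalt above 0.5 N).
It fails at once if a find is dropped or flung (moves faster than 0.5 m/s out of the fingers: a free fall of over about 13 mm) ((linear speed of brick above 0.5 m/s and contact force between the fingers and brick below 0.1 N) or (linear speed of limestone above 0.5 m/s and contact force between the fingers and limestone below 0.1 N) or (linear speed of basalt above 0.5 m/s and contact force between the fingers and basalt below 0.1 N)).
It fails at once if the brush, the scale bar or the orange sherd is moved by more than 15 mm (distance of any of brush, scale_bar, rim_sherd from where it was at the start of the episode above 0.015 m).
It also fails if it takes over 112 s, if anything falls off the work surface, if the arm or the gripper's body presses on something with over 40 N, if the wrist force passes 120 N, or if a joint passes its speed limit or range.

## Robot

A 7-joint arm with a two-finger parallel gripper is mounted at the origin on the work surface. World frame = base frame: x ahead of the robot, y to its left, z up, the work surface at z = 0. Lengths are in m, angles in rad, forces in N, time in s.
With the tool pointing down it reaches from about 0.4 to 0.85 m from the base axis. Payload 10.4 kg.
Tool frame: the origin (TCP) lies on the centre line of the jaws, within the pads' length; the fingertips stand 14 mm ahead of it and the grasp point (between the pads) lies 5 mm behind it (tip_reach is the z of the fingertips in the tool frame, in m); z points along the fingers, x is the direction in which the jaws open and shut, and the axes are right-handed (so a half turn about z gives the same grasp; the last joint's range is limited). The gripper opens to 87 mm and grips with 3 to 60 N. Pads are 19 mm wide; open, the fingers measure 117 mm over their backs; the gripper's body (75 mm by 190 mm) begins 51 mm behind the grasp point.
Start: joints at [1.092, 0.332, -0.065, 1.46, 0.022, 1.35, -0.088], TCP at [0.275, -0.561, 0.237] pointing down, gripper open.
Joint ranges: [-2.6, 2.6], [-0.5, 2.12], [-1.47, 1.34], [0.16, 2.42], [-1.27, 4.41], [0.06, 2.06], [-2.6, 2.6]. Speed limits (rad/s): [2.22, 2.22, 2.79, 2.79, 3.14, 3.14, 3.14].

## Interface

Orientations are given as a unit quaternion [x, y, z, w].
In Python, from bench import * gives the robot as it stands.
- The arm moves only by the tool carry_out, never from a script. Its argument "rows" is a list of rows, each a list of 5 numbers: the closure, from -1 (fully open) to 1 (shut), so that 0 is half open, then the shift along the tool's x, y, z in units of 30 mm (1.0 is 30 mm), then the turn about the tool's z in units of 5 degrees (1.0 is 5 degrees). In form: [[jaw, x, y, z, turn], ...]. A call has 1 to 20 rows; each row shifts and turns the pose as measured when the row begins, along the tool's axes as they then stand; what a row does not reach is not made up. A row lasts 1/12 s, in which the tool goes at most 41.7 mm and 7.16 degrees, less where a joint would pass 70% of its speed; a pose out of reach is approached as far as the arm can. A call is refused whole if a number of a shift passes 1 or a number of a turn 1, either way. A call with a gripper value outside its range is refused whole. The fingers move at their own pace and stop on an object; "force" is the grip in N (left out, the last holds). Time passes only in rows, so rows that do not move let the fingers close. It gives the time, the measured TCP pose, the force and the opening at its end, in the units of the state.
- read_state(): the state, without advancing time (a new reading comes with each control period).
- camera(name): name is "scene" or "top" or "wrist"; returns the picture (400x640x3 uint8, blue, green, red); there is no depth.
- camera_info(name): a dict with "fx", "fy", "cx", "cy" (pixels), "extrinsics" (4x4, takes a point from camera to world coordinates); the wrist camera has in their place "tool_from_camera" (4x4, takes a point from camera to tool coordinates, whose origin is the TCP and whose axes are the tool frame's). Camera axes: x right, y down, z forward; pixel columns grow to the right and rows downward; lengths in m; the calibration is good to about 2 mm. A picture is of the moment at which its call begins: read the wrist's pose just before it. camera_info takes no time and is no camera call.
- close_job(): hands the job in, once; it reports no verdict.
Trained networks look in the newest picture that a camera, given by its name, has taken for a name from the list of things; names that differ only in an ending like _2 or _b are one class to them, and where a whole thing is asked for, a point or a joint stands for the part that bears it (a point fixed in the world has none). Each returns a list of dicts, best first, with "conf" (0 to 1); they miss things now and then, are a little off and sometimes report something else, mostly with a low value. They report only what shows in the picture. A call takes as long as a camera call. They do not tell look-alikes from the thing itself.
- recognise(query, camera): "box" ([centre column, centre row, width, height] in pixels, round what is visible of it).
- silhouettes(query, camera): "mask" (400x640 bool, what is visible of it) and "box" ([centre column, centre row, width, height] in pixels, round what is visible of it).
- pinpoint(query, camera): "xy" ([column, row] in pixels: a listed point, or the origin of a listed thing).
The state is a dict: "time": time; "joint_positions": joint angles; "joint_vel": joint speeds; "joint_torque": joint torques, N m; "ee_pos": TCP position; "eef_rot": TCP orientation; "ft_force": force on the tool from outside, world axes, zero at the start; "torque": the same for the moment, N m; "width": finger opening in m.
Only numpy, scipy, OpenCV 4.12 (cv2) and the standard library are available. Lean on these libraries where they do the work, as an engineer would, in place of code of your own. Each camera call takes 0.05 s, during which the arm holds its last target. There are 200 camera calls.

## Working session

There is one attempt and no reset: what is moved stays moved. The work goes in short steps, Python scripts to look and compute and a tool call to move; the robot and the scene stay as the last step left them, time stands still between calls to the robot, and variables do not carry over. Pictures are saved under pics/ and viewed, about 12 in all and at most 16, crops included, and the job is handed in when it is done.

Besides the shell and the picture viewer there is one more tool, called after "Emit:" as a command line: name --pt "numbers of a row" for each row, then --argument value for the rest. carry_out: Moves the arm, as the interface text tells. Its arguments: {"type":"object","properties":{"rows":{"type":"array","items":{"type":"array","items":{"type":"number"}}},"force":{"type":"number"}},"required":["rows"]}

```bash
mkdir -p pics; ls; cat > h.py <<'E'
from bench import *
import numpy as np, cv2
from scipy.spatial.transform import Rotation as R
def ray(name,uv,z,st=None):
    i=camera_info(name)
    if name=="wrist":
        T=np.eye(4);T[:3,:3]=R.from_quat(st["eef_rot"]).as_matrix();T[:3,3]=st["ee_pos"];E=T@np.array(i["tool_from_camera"])
    else: E=np.array(i["extrinsics"])
    uv=np.atleast_2d(np.array(uv,float))
    d=np.c_[(uv[:,0]-i["cx"])/i["fx"],(uv[:,1]-i["cy"])/i["fy"],np.ones(len(uv))]@E[:3,:3].T
    o=E[:3,3]
    return (o+d*((z-o[2])/d[:,2])[:,None])[:,:2]
E
python3 - <<'E'
from h import *
for n in("top","scene"):
    cv2.imwrite(f"pics/{n}0.png",camera(n))
    i=camera_info(n);print(n,i["fx"],np.array(i["extrinsics"]).round(3).tolist())
print(np.array(camera_info("wrist")["tool_from_camera"]).round(3).tolist())
s=read_state();print(s)
for q in["brick","limestone","basalt","tray_red","tray_yellow","tray_green","pad","brush","scale_bar","rim_sherd"]:
    for m in silhouettes(q,"top"):
        if m["conf"]<.2: continue
        k=m["mask"].astype(np.uint8);print(q,round(m["conf"],2),np.round(m["box"]),k.sum(),np.round(cv2.minAreaRect(cv2.findNonZero(k)),1) if 0 else cv2.minAreaRect(cv2.findNonZero(k)))
E
```

```text
pics
top 392.06703094017126 [[0.048, -0.975, 0.216, 0.235], [-0.999, -0.047, 0.014, -0.106], [-0.003, -0.217, -0.976, 1.117], [0.0, 0.0, 0.0, 1.0]]
scene 363.29984789118015 [[0.019, 0.653, -0.757, 1.266], [1.0, -0.016, 0.011, -0.121], [-0.005, -0.758, -0.653, 0.726], [0.0, 0.0, 0.0, 1.0]]
[[1.0, -0.001, 0.001, -0.0], [0.001, 0.962, 0.273, -0.075], [-0.001, -0.273, 0.962, -0.148], [0.0, 0.0, 0.0, 1.0]]
{'time': 0.1, 'joint_positions': array([ 1.09241172,  0.33277857, -0.06469253,  1.46085307,  0.02160789,
        1.34988792, -0.08848884]), 'joint_vel': array([-0.00011674, -0.00242441, -0.00114388, -0.00221197, -0.00072722,
       -0.00061725,  0.00027381]), 'joint_torque': array([ 2.14586151e-03, -6.24542999e+01,  2.51082930e-02, -3.90720892e+01,
       -6.13654149e-02,  3.65755521e-02,  3.73222929e-05]), 'ee_pos': array([ 0.27495387, -0.56091183,  0.23585431]), 'eef_rot': array([ 8.48583767e-01, -5.29060687e-01, -5.39086237e-04, -2.97316898e-04]), 'ft_force': array([-0.4735614 ,  0.29975519,  0.5307892 ]), 'torque': array([-0.01879198,  0.00377016,  0.03350756]), 'width': 0.087381596
[... 958 characters left out ...]
 (44.837581634521484, 54.96915054321289), 7.431407928466797)
tray_green 0.55 [478. 243.  55.  57.] 2328 ((477.52947998046875, 244.61767578125), (56.26826095581055, 43.89894104003906), 75.96376037597656)
pad 0.7 [181. 161.  48.  48.] 1590 ((181.10243225097656, 162.02195739746094), (39.74068832397461, 42.74393844604492), 12.094757080078125)
brush 0.84 [258. 127.  18.  60.] 672 ((258.0, 126.0), (60.0, 14.0), 90.0)
scale_bar 0.51 [328. 226.   7.  34.] 243 ((330.2362060546875, 225.98448181152344), (7.164086818695068, 34.23494338989258), 3.3664605617523193)
rim_sherd 0.58 [406. 140.  19.  17.] 238 ((405.10003662109375, 140.3000030517578), (13.914020538330078, 18.34120750427246), 71.56504821777344)
```

View pics/top0.png

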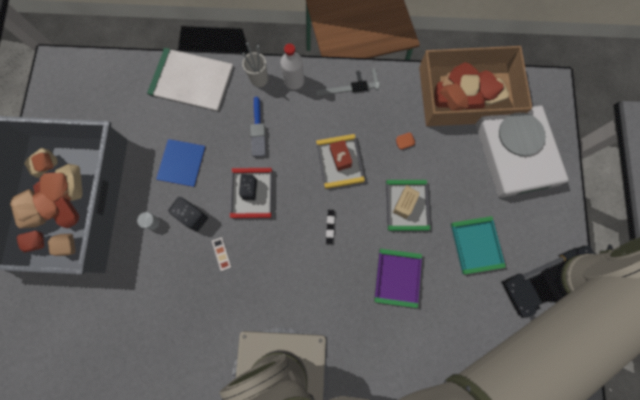

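View pics/scene0.png

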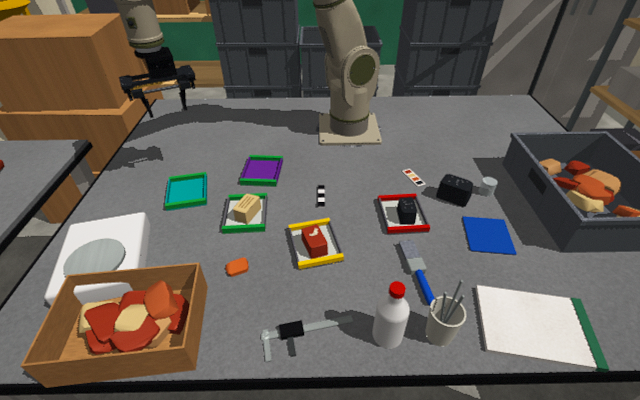

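Top view: the brick (341,156) is in the yellow tray, the limestone (406,203) in the green tray and the basalt (248,187) in the red tray. There are two basalt candidates, (248,187) and (188,213). The smaller one at (248,187), in the tray, fits. Of the green-ended trays, (408,205) has the pale floor, while (399,277) is purple and (478,245) turquoise, so both of those are decoys. I'll confirm with a crop.

```bash
python3 - <<'E'
from h import *
im=cv2.imread("pics/top0.png")
cv2.imwrite("pics/crop0.png",cv2.resize(im[115:305,140:520],None,fx=2,fy=2,interpolation=cv2.INTER_CUBIC))
for n,uv,z in[("brick",(341,155),.05),("lime",(406,203),.052),("bas",(248,187),.054),("big",(188,213),.05),("red",(252,193.5),.01),("yel",(340.5,161.5),.01),("gre",(408.5,205),.01),("pad",(181,162),.006),("brush",(258,126),.01),("bar",(330,226),.008),("sherd",(405,140),.01)]:
    print(n,ray("top",uv,z).round(3))
E
```

```text
brick [[ 0.611 -0.136]]
lime [[ 0.479 -0.321]]
bas [[0.503 0.121]]
big [[0.422 0.282]]
red [[0.496 0.117]]
yel [[ 0.605 -0.136]]
gre [[ 0.483 -0.337]]
pad [[0.583 0.337]]
brush [[0.706 0.118]]
bar [[ 0.411 -0.114]]
sherd [[ 0.682 -0.326]]
```

View pics/crop0.png

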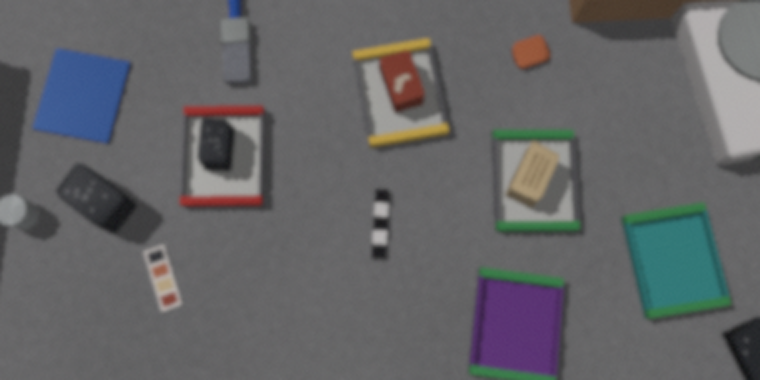

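The crop confirms all of that. The blue pad is at (181,162) and is empty. The brush is at (258,126), the scale bar at (330,226) and the sherd at (405,140). Next I move above the basalt.

Emit:
carry_out --pt "-1 -0.95 -0.9 0 0" --pt "-1 -0.95 -0.9 0 0" --pt "-1 -0.95 -0.9 0 0" --pt "-1 -0.95 -0.9 0 0" --pt "-1 -0.95 -0.9 0 0" --pt "-1 -0.95 -0.9 0 0" --pt "-1 -0.95 -0.9 0 0" --pt "-1 -0.95 -0.9 0 0" --pt "-1 -0.95 -0.9 0 0" --pt "-1 -0.95 -0.9 0 0" --pt "-1 -0.95 -0.9 0 0" --pt "-1 -0.95 -0.9 0 0" --pt "-1 -0.95 -0.9 0 0" --pt "-1 -0.95 -0.9 0 0" --pt "-1 0 0 0 1" --pt "-1 0 0 0 1" --pt "-1 0 0 0 1" --pt "-1 0 0 0 1" --pt "-1 0 0 0 1" --pt "-1 0 0 0 0" --force 25

```text
time: 2.27
ee_pos: [0.4441, -0.0097, 0.2361]
eef_rot: [0.708, -0.706, 0.005, 0.0]
ft_force: [-0.5, 0.1, -0.5]
width: 0.087
```

```bash
cat >> h.py <<'E'
def yaw(s):
    m=R.from_quat(s["eef_rot"]).as_matrix();return np.arctan2(m[1,0],m[0,0])
def need(x,y,z,yw=None):
    s=read_state();m=R.from_quat(s["eef_rot"]).as_matrix()
    d=m.T@(np.array([x,y,z])-s["ee_pos"])/.03
    t=0 if yw is None else (np.degrees(yaw(s)-yw)+90)%180-90
    print("t",round(s["time"],1),"pos",s["ee_pos"].round(4),"yaw",np.degrees(yaw(s)).round(1),"shift",d.round(2),"turn",round(t/5,2),"w",round(s["width"],4),"F",s["ft_force"].round(1))
def look(things,save=None):
    """things: name->z of the measured plane; prints minAreaRect of mask at plane z"""
    s=read_state();im=camera("wrist")
    if save: cv2.imwrite(save,im)
    for q,z in things.items():
        for m in silhouettes(q,"wrist"):
            if m["conf"]<.3: continue
            p=cv2.findNonZero(m["mask"].astype(np.uint8)).reshape(-1,2)
            (c,wh,a)=cv2.minAreaRect((ray("wrist",p,z,s)*1000).astype(np.float32))
            if wh[0]<wh[1]: wh=wh[::-1];a+=90
            print(q,round(m["conf"],2),"px",np.round(m["box"][:2]),"c",np.round(c,1),"size",np.round(wh,1),"long yaw",round((a+90)%180-90,1))
        for m in pinpoint(q,"wrist")[:2]: print("  pin",round(m["conf"],2),(ray("wrist",m["xy"],0.006 if z>.03 else 0,s)*1000).round(1))
E
python3 - <<'E'
from h import *
need(.503,.121,.236,-np.pi/2)
look({"basalt":.054,"tray_red":.02},"pics/w1.png")
E
```

```text
t 2.3 pos [ 0.4441 -0.0097  0.2361] yaw -89.9 shift [-4.35 -1.97 -0.02] turn 0.02 w 0.087 F [-0.5  0.1 -0.5]
basalt 0.9 px [ 52. 202.] c [426.4 268.7] size [98.2 90.7] long yaw 57.7
basalt 0.57 px [180. 116.] c [512.4 119.4] size [68.7 55.5] long yaw 0.1
  pin 0.89 [[510.5 129.9]]
  pin 0.6 [[426.5 282.6]]
tray_red 0.8 px [192. 125.] c [500.1 117.9] size [147.6 120.8] long yaw 4.0
  pin 0.69 [[499.1 121.2]]
```

View pics/w1.png

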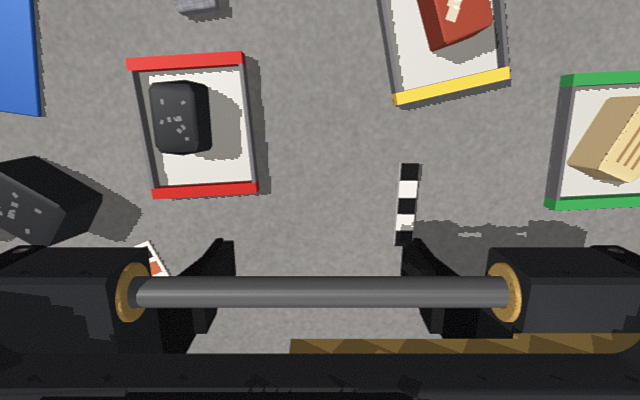

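The picture shows the red tray at (192,125) with the basalt at (180,116), the yellow tray at top right and the green tray at far right. I'll bring the camera directly above the basalt so that only its top face shows.

Emit:
carry_out --pt "-1 -0.9 0.03 0 0" --pt "-1 -0.9 0.03 0 0" --pt "-1 -0.9 0.03 0 0" --pt "-1 -0.9 0.03 0 0" --pt "-1 -0.9 0.03 0 0" --pt "-1 0 0 0 0" --pt "-1 0 0 0 0"

```text
time: 3.1
ee_pos: [0.438, 0.1288, 0.2351]
eef_rot: [0.712, -0.702, 0.005, 0.0]
ft_force: [0.2, -0.7, -0.1]
width: 0.0869
```

```bash
python3 - <<'E'
from h import *
need(.503,.125,.1,-np.pi/2)
look({"basalt":.054,"tray_red":.02,"pad":.006,"brush":.01})
E
```

```text
t 3.1 pos [0.438  0.1288 0.2351] yaw -89.2 shift [ 0.13 -2.13  4.52] turn 0.16 w 0.0869 F [ 0.2 -0.7 -0.1]
basalt 0.75 px [320. 111.] c [511.2 126.2] size [68.3 42.4] long yaw -0.1
  pin 0.91 [[512.  128.6]]
  pin 0.72 [[427.8 285.6]]
tray_red 0.83 px [323. 120.] c [500.2 119.7] size [147.7 117.4] long yaw 3.7
  pin 0.17 [[ 414.4 -110.3]]
pad 0.57 px [111.  55.] c [572.2 339.4] size [117.4 106.6] long yaw 81.8
  pin 0.69 [[584.4 342.6]]
brush 0.7 px [341.   5.] c [614.3 107.9] size [39.4  7.9] long yaw -89.1
```

Emit:
carry_out --pt "-1 0 -0.8 0.5 0.16" --pt "-1 0.05 -0.8 0.9 0" --pt "-1 0 -0.8 0.9 0" --pt "-1 0 0 0.9 0" --pt "-1 0 0 0.9 0" --pt "-1 0 0 0.9 0" --pt "-1 0 0 0 0" --pt "-1 0 0 0 0"

```text
time: 4.22
ee_pos: [0.5185, 0.1221, 0.0818]
eef_rot: [-0.703, 0.711, -0.008, 0.002]
ft_force: [-0.3, -0.2, -0.2]
width: 0.0867
```

```bash
python3 - <<'E'
from h import *
need(.511,.127,.038,-np.pi/2)
cv2.imwrite("pics/w2.png",camera("wrist"))
E
```

```text
t 4.2 pos [0.5185 0.1221 0.0818] yaw -90.6 shift [-0.17  0.27  1.46] turn -0.12 w 0.0867 F [-0.3 -0.2 -0.2]
```

View pics/w2.png

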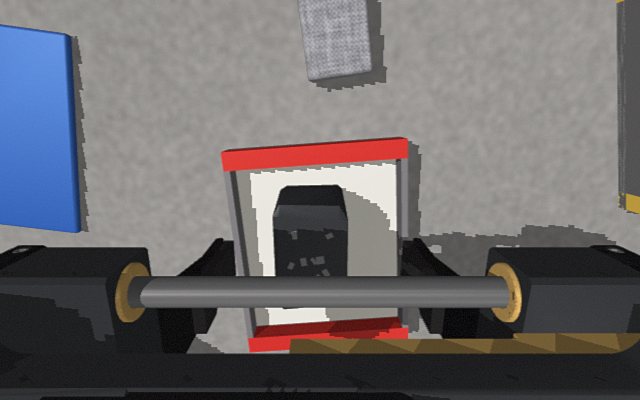

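The basalt at (312,245) lies between the open jaws and is nearly aligned with them. I descend, close and lift a little.

Emit:
carry_out --pt "-1 -0.17 0.27 0.5 -0.12" --pt "-1 0 0 0.5 0" --pt "-1 0 0 0.45 0" --pt "-1 0 0 0 0"

```text
time: 4.6
ee_pos: [0.5152, 0.1265, 0.0425]
eef_rot: [-0.706, 0.708, -0.011, 0.005]
ft_force: [-0.1, 0.1, 0.0]
width: 0.087
```

```bash
python3 - <<'E'
from h import *
need(.511,.127,.038,-np.pi/2)
E
```

```text
t 4.6 pos [0.5152 0.1265 0.0425] yaw -90.1 shift [-0.02  0.14  0.15] turn -0.02 w 0.087 F [-0.1  0.1  0. ]
```

Emit:
carry_out --pt "-1 -0.02 0.13 0.12 0" --pt "0.2 0 0 0 0" --pt "0.4 0 0 0 0" --pt "1 0 0 0 0" --pt "1 0 0 0 0" --pt "1 0 0 0 0" --pt "1 0 0 0 0" --pt "1 0 0 0 0" --pt "1 0 0 0 0" --pt "1 0 0 0 0"

```text
time: 5.43
ee_pos: [0.5139, 0.1267, 0.0418]
eef_rot: [-0.706, 0.708, -0.013, 0.007]
ft_force: [-0.4, -0.1, 0.0]
width: 0.0418
```

```bash
python3 - <<'E'
from h import *
need(.583,.337,.2,np.radians(-90))
print(R.from_quat(read_state()["eef_rot"]).as_matrix()[:,2])
E
```

```text
t 5.4 pos [0.5139 0.1267 0.0418] yaw -90.2 shift [-6.97 -2.42 -5.27] turn -0.05 w 0.0418 F [-0.4 -0.1  0. ]
[ 0.02786288 -0.00909935 -0.99957034]
```

Emit:
carry_out --pt "1 0 0 -0.4 0" --pt "1 0 0 -0.8 0" --pt "1 0 0 -0.8 0" --pt "1 0 0 -0.8 0" --pt "1 -0.8 -0.3 -0.4 0" --pt "1 -0.8 -0.3 0 0" --pt "1 -0.8 -0.3 0 0" --pt "1 -0.8 -0.3 0 0" --pt "1 -0.8 -0.3 0 0" --pt "1 -0.8 -0.3 0 0" --pt "1 -0.8 -0.3 0 0" --pt "1 -0.7 -0.2 0 0" --pt "1 -0.5 -0.1 0 0" --pt "1 0 0 0 0" --pt "1 0 0 0 0"

```text
time: 6.68
ee_pos: [0.5808, 0.3365, 0.1448]
eef_rot: [-0.704, 0.71, -0.009, 0.001]
ft_force: [0.3, -0.0, -4.7]
width: 0.042
```

```bash
cat >> h.py <<'E'
def tilt(): print("tool z",R.from_quat(read_state()["eef_rot"]).as_matrix()[:,2].round(3),"q",read_state()["joint_positions"].round(2))
E
python3 - <<'E'
from h import *
need(.583,.34,.046,np.radians(-90));tilt()
look({"pad":.006},"pics/w3.png")
E
```

```text
t 6.7 pos [0.5808 0.3365 0.1448] yaw -90.4 shift [-0.16 -0.03  3.29] turn -0.09 w 0.042 F [ 0.3 -0.  -4.7]
tool z [ 0.014 -0.012 -1.   ] q [-0.09  0.6  -0.75  1.41  0.43  1.29 -2.44]
pad 0.86 px [314. 184.] c [585.1 339.9] size [130.3 115.5] long yaw -8.7
  pin 0.56 [[585.9 341.5]]
```

View pics/w3.png

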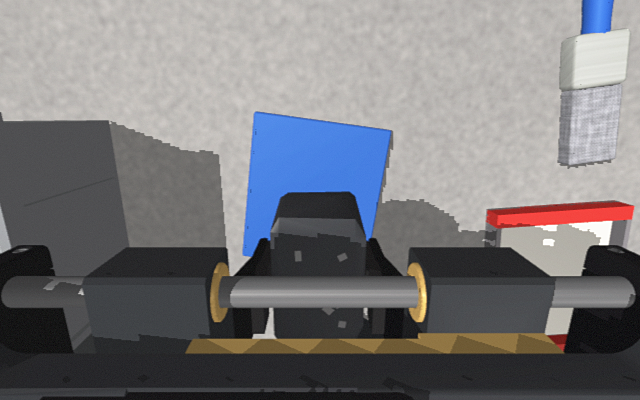

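The basalt is held over the blue pad (314,184), and the gripper body clears the grey bin. I lower it.

Emit:
carry_out --pt "1 -0.1 -0.1 0.8 0" --pt "1 0 0 0.8 0" --pt "1 0 0 0.8 0" --pt "1 0 0 0.5 0" --pt "1 0 0 0.2 0" --pt "1 0 0 0 0"

```text
time: 7.33
ee_pos: [0.5892, 0.3296, 0.052]
eef_rot: [-0.701, 0.713, -0.012, 0.002]
ft_force: [-0.9, 0.4, -3.4]
width: 0.042
```

```bash
python3 - <<'E'
from h import *
need(.584,.34,.042,np.radians(-90));tilt()
E
```

```text
t 7.3 pos [0.5892 0.3296 0.052 ] yaw -91.0 shift [-0.35  0.19  0.33] turn -0.2 w 0.042 F [-0.9  0.4 -3.4]
tool z [ 0.02  -0.015 -1.   ] q [-0.1   0.69 -0.7   1.48  0.5   1.14 -2.48]
```

Emit:
carry_out --pt "1 -0.2 0.1 0.15 -0.1" --pt "1 -0.1 0.05 0.1 -0.1" --pt "1 0 0 0.06 0" --pt "1 0 0 0 0" --pt "1 0 0 0 0"

```text
time: 7.75
ee_pos: [0.5862, 0.3402, 0.0459]
eef_rot: [0.707, -0.707, 0.013, -0.004]
ft_force: [0.5, -0.1, -4.0]
width: 0.0417
```

```bash
python3 - <<'E'
from h import *
need(.584,.34,.042,np.radians(-90));tilt()
E
```

```text
t 7.8 pos [0.5862 0.3402 0.0459] yaw -89.9 shift [0.01 0.08 0.13] turn 0.01 w 0.0417 F [ 0.5 -0.1 -4. ]
tool z [ 0.024 -0.013 -1.   ] q [-0.12  0.7  -0.7   1.48  0.51  1.13 -2.49]
```

Emit:
carry_out --pt "1 0 0 0.08 0" --pt "1 0 0 0.06 0" --pt "1 0 0 0.03 0" --pt "1 0 0 0 0"

```text
time: 8.08
ee_pos: [0.587, 0.3409, 0.042]
eef_rot: [0.707, -0.707, 0.013, -0.005]
ft_force: [0.1, 0.4, -3.2]
width: 0.0416
```

```bash
python3 - <<'E'
from h import *
need(.584,.34,.042,np.radians(-90));tilt()
E
```

```text
t 8.1 pos [0.587  0.3409 0.042 ] yaw -89.9 shift [ 0.03  0.1  -0.  ] turn 0.01 w 0.0416 F [ 0.1  0.4 -3.2]
tool z [ 0.026 -0.011 -1.   ] q [-0.12  0.71 -0.7   1.48  0.51  1.12 -2.49]
```

Emit:
carry_out --pt "1 0 0 0.04 0" --pt "1 0 0 0.04 0" --pt "1 0 0 0.03 0" --pt "1 0 0 0 0"

```text
time: 8.42
ee_pos: [0.5872, 0.341, 0.0422]
eef_rot: [0.707, -0.707, 0.014, -0.005]
ft_force: [0.0, 0.4, -3.7]
width: 0.0418
```

Emit:
carry_out --pt "1 0 0 0.1 0" --pt "1 0 0 0.05 0" --pt "1 0 0 0 0"

```text
time: 8.67
ee_pos: [0.5879, 0.3412, 0.042]
eef_rot: [0.707, -0.707, 0.015, -0.006]
ft_force: [0.0, 0.2, -4.5]
width: 0.0418
```

Emit:
carry_out --pt "1 0 0 0.2 0"

```text
time: 8.75
ee_pos: [0.5896, 0.3415, 0.0391]
eef_rot: [-0.707, 0.707, -0.016, 0.007]
ft_force: [-7.1, -11.0, 37.7]
width: 0.0421
```

```bash
python3 - <<'E'
from h import *
need(.584,.34,.042,np.radians(-90));tilt()
cv2.imwrite("pics/s4.png",cv2.resize(camera("scene")[180:300,380:540],None,fx=4,fy=4,interpolation=cv2.INTER_CUBIC))
need(.584,.34,.042,np.radians(-90))
E
```

```text
t 8.8 pos [0.5896 0.3415 0.0391] yaw -90.0 shift [ 0.05  0.18 -0.1 ] turn -0.01 w 0.0421 F [ -7.1 -11.   37.7]
tool z [ 0.033 -0.012 -0.999] q [-0.12  0.71 -0.69  1.48  0.52  1.11 -2.5 ]
t 8.8 pos [0.5898 0.3415 0.0386] yaw -90.1 shift [ 0.05  0.19 -0.12] turn -0.01 w 0.0416 F [-3.2 -6.9 19.3]
```

View pics/s4.png

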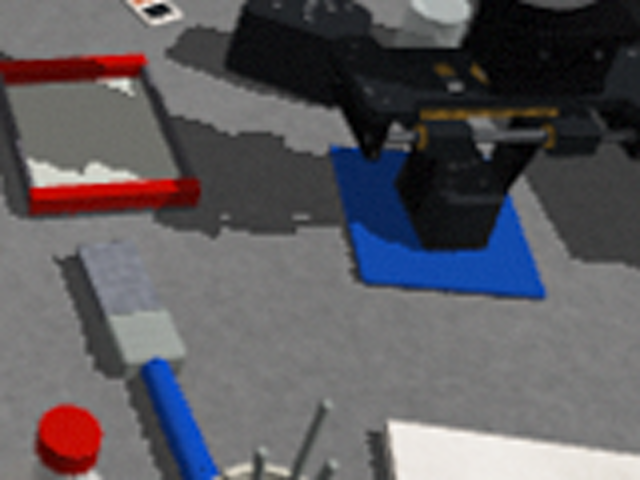

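The basalt stands on the pad (crop 455,200) and the contact force confirms it. I release it and rise.

Emit:
carry_out --pt "0.3 0 0 -0.02 0" --pt "0 0 0 0 0" --pt "-0.5 0 0 0 0" --pt "-1 0 0 0 0" --pt "-1 0 0 0 0" --pt "-1 0 0 0 0" --pt "-1 0 0 -0.5 0" --pt "-1 0 0 -0.8 0" --pt "-1 0 0 -0.8 0" --pt "-1 0 0 -0.8 0" --pt "-1 0 0 -0.8 0" --pt "-1 0 0 -0.8 0" --pt "-1 0 0 -0.8 0" --pt "-1 0 0 -0.5 0" --pt "-1 0 0 0 0"

```text
time: 10.05
ee_pos: [0.5827, 0.3447, 0.2282]
eef_rot: [0.707, -0.707, 0.015, -0.009]
ft_force: [-0.4, 0.4, -0.6]
width: 0.0867
```

```bash
python3 - <<'E'
from h import *
need(.53,-.134,.2,np.radians(-80));tilt()
look({"basalt":.054})
E
```

```text
t 10.1 pos [0.5827 0.3447 0.2282] yaw -89.9 shift [15.95  1.81  1.  ] turn -1.99 w 0.0867 F [-0.4  0.4 -0.6]
tool z [ 0.035 -0.008 -0.999] q [-0.1   0.54 -0.77  1.31  0.4   1.41 -2.42]
basalt 0.96 px [367. 324.] c [439.2 291.1] size [98.3 38.1] long yaw 89.7
basalt 0.76 px [320. 184.] c [590.5 341.6] size [69.6 42.7] long yaw -0.1
  pin 0.94 [[589.6 343.2]]
  pin 0.69 [[432.4 290.7]]
```

Emit:
carry_out --pt "-1 0.94 0.1 0 0" --pt "-1 0.94 0.1 0 0" --pt "-1 0.94 0.1 0 0" --pt "-1 0.94 0.1 0 0" --pt "-1 0.94 0.1 0 0" --pt "-1 0.94 0.1 0 0" --pt "-1 0.94 0.1 0 0" --pt "-1 0.94 0.1 0 0" --pt "-1 0.94 0.1 0 0" --pt "-1 0.94 0.1 0 0" --pt "-1 0.94 0.1 0 0" --pt "-1 0.94 0.1 0 0" --pt "-1 0.94 0.1 0 0" --pt "-1 0.94 0.1 0 0" --pt "-1 0.94 0.1 0 0" --pt "-1 0.94 0.1 0 0" --pt "-1 0.5 0 0 0" --pt "-1 0 0 0 0" --pt "-1 0 0 0 0"

```text
time: 11.78
ee_pos: [0.5145, -0.1504, 0.1975]
eef_rot: [-0.706, 0.708, 0.003, -0.01]
ft_force: [0.4, 0.3, 0.2]
width: 0.087
```

```bash
python3 - <<'E'
from h import *
need(.535,-.134,.2,np.radians(-80));tilt()
look({"brick":.05,"tray_yellow":.02},"pics/w5.png")
E
```

```text
t 11.8 pos [ 0.5145 -0.1504  0.1975] yaw -90.1 shift [-0.55 -0.68 -0.1 ] turn -2.02 w 0.087 F [0.4 0.3 0.2]
tool z [-0.019 -0.01  -1.   ] q [ 0.74  0.23 -0.62  1.71  0.15  1.26 -1.49]
brick 0.9 px [296.  65.] c [ 620.2 -135.2] size [76.  46.4] long yaw 20.4
  pin 0.6 [[ 619.8 -133.3]]
tray_yellow 0.78 px [291.  87.] c [ 609.3 -133.3] size [147.1 117.1] long yaw 13.1
tray_yellow 0.36 px [283. 269.] c [ 421.1 -114.3] size [98.3 19.6] long yaw -1.4
```

View pics/w5.png

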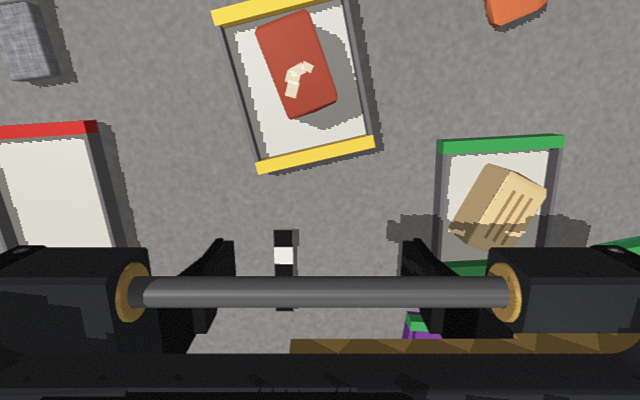

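The brick is at (296,65) in the yellow tray, yawed about 20 degrees. I move above it.

Emit:
carry_out --pt "-1 -0.13 -0.88 0 0" --pt "-1 -0.13 -0.88 0 0" --pt "-1 -0.13 -0.88 0 0" --pt "-1 -0.13 -0.86 0 0" --pt "-1 0 0 0.6 -1" --pt "-1 0 0 0.7 -1" --pt "-1 0 0 0.7 -1" --pt "-1 0 0 0.7 -1" --pt "-1 0 0 0.7 0" --pt "-1 0 0 0 0" --pt "-1 0 0 0 0"

```text
time: 12.95
ee_pos: [0.6275, -0.119, 0.0931]
eef_rot: [0.829, -0.559, -0.002, 0.006]
ft_force: [-0.6, 0.8, 0.7]
width: 0.0873
```

```bash
python3 - <<'E'
from h import *
need(.620,-.135,.038,np.radians(-70));tilt()
look({"brick":.05},"pics/w6.png")
E
```

```text
t 12.9 pos [ 0.6275 -0.119   0.0931] yaw -68.0 shift [0.39 0.41 1.84] turn 0.4 w 0.0873 F [-0.6  0.8  0.7]
tool z [-0.01  -0.008 -1.   ] q [ 0.59  0.57 -0.65  1.55  0.37  1.17 -1.32]
brick 0.56 px [340. 227.] c [ 636.9 -128.5] size [62.3 45.8] long yaw 20.6
  pin 0.87 [[ 618.8 -135.5]]
```

View pics/w6.png

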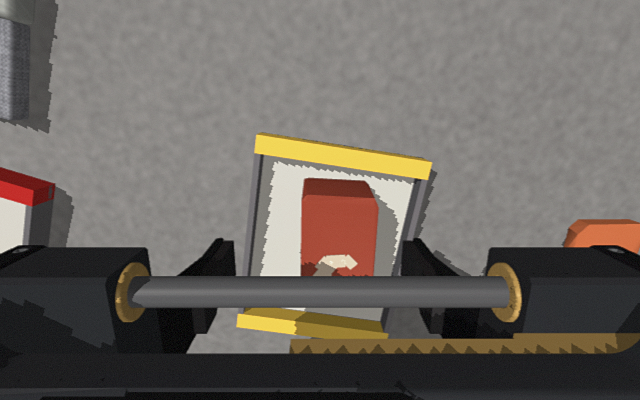

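The brick (340,230) is between the jaws. I correct the offset and descend.

Emit:
carry_out --pt "-1 0.39 0.41 0 0.4" --pt "-1 0 0 0 0" --pt "-1 0 0 0.6 0" --pt "-1 0 0 0.6 0" --pt "-1 0 0 0.45 0" --pt "-1 0 0 0 0"

```text
time: 13.6
ee_pos: [0.6243, -0.1409, 0.0521]
eef_rot: [0.816, -0.578, 0.006, 0.005]
ft_force: [-0.6, 0.3, -0.4]
width: 0.087
```

```bash
python3 - <<'E'
from h import *
need(.620,-.135,.038,np.radians(-70));tilt()
E
```

```text
t 13.6 pos [ 0.6243 -0.1409  0.0521] yaw -70.7 shift [-0.24  0.07  0.47] turn -0.14 w 0.087 F [-0.6  0.3 -0.4]
tool z [ 0.004 -0.014 -1.   ] q [ 0.61  0.6  -0.62  1.59  0.4   1.08 -1.35]
```

Emit:
carry_out --pt "-1 -0.2 0.07 0.35 -0.14" --pt "-1 0 0 0.1 0" --pt "-1 0 0 0 0"

```text
time: 13.85
ee_pos: [0.6207, -0.1365, 0.0392]
eef_rot: [0.819, -0.574, 0.007, 0.005]
ft_force: [0.6, 0.7, 0.3]
width: 0.0873
```

```bash
python3 - <<'E'
from h import *
need(.620,-.135,.038,np.radians(-70));tilt()
E
```

```text
t 13.8 pos [ 0.6207 -0.1365  0.0392] yaw -70.0 shift [-0.06  0.01  0.04] turn -0.0 w 0.0873 F [0.6 0.7 0.3]
tool z [ 0.006 -0.015 -1.   ] q [ 0.6   0.61 -0.62  1.61  0.41  1.05 -1.36]
```

Emit:
carry_out --pt "0.2 0 0 0 0" --pt "0.4 0 0 0 0" --pt "1 0 0 0 0" --pt "1 0 0 0 0" --pt "1 0 0 0 0" --pt "1 0 0 0 0" --pt "1 0 0 0 0" --pt "1 0 0 0 0"

```text
time: 14.52
ee_pos: [0.6221, -0.1359, 0.0416]
eef_rot: [0.819, -0.573, 0.008, 0.004]
ft_force: [0.2, 1.2, -0.2]
width: 0.0462
```

Emit:
carry_out --pt "1 0 0 -0.3 0" --pt "1 0 0 -0.7 0" --pt "1 0 0 -0.8 0" --pt "1 0 0 -0.8 0" --pt "1 0 0 -0.8 0" --pt "1 0 0 -0.4 1" --pt "1 0 0 0 1" --pt "1 0 0 0 1" --pt "1 0 0 0 0.4" --pt "1 0 0 0 0"

```text
time: 15.35
ee_pos: [0.6176, -0.1336, 0.1624]
eef_rot: [0.721, -0.693, 0.005, 0.004]
ft_force: [-0.8, 0.5, -3.4]
width: 0.0461
```

```bash
python3 - <<'E'
from h import *
need(.500,.1197,.15,np.radians(-86.3));tilt()
E
```

```text
t 15.3 pos [ 0.6176 -0.1336  0.1624] yaw -87.7 shift [-8.6   3.58  0.3 ] turn -0.28 w 0.0461 F [-0.8  0.5 -3.4]
tool z [ 0.001 -0.013 -1.   ] q [ 0.6   0.46 -0.62  1.51  0.29  1.25 -1.59]
```

Emit:
carry_out --pt "1 -0.8 0.33 0 -0.28" --pt "1 -0.8 0.33 0 0" --pt "1 -0.8 0.33 0 0" --pt "1 -0.8 0.33 0 0" --pt "1 -0.8 0.33 0 0" --pt "1 -0.8 0.33 0 0" --pt "1 -0.8 0.33 0 0" --pt "1 -0.8 0.33 0 0" --pt "1 -0.8 0.33 0 0" --pt "1 -0.7 0.25 0 0" --pt "1 -0.4 0.1 0 0" --pt "1 0 0 0 0" --pt "1 0 0 0 0"

```text
time: 16.43
ee_pos: [0.4921, 0.1162, 0.159]
eef_rot: [0.736, -0.676, 0.005, 0.007]
ft_force: [0.1, -0.6, -3.9]
width: 0.0461
```

```bash
python3 - <<'E'
from h import *
need(.502,.1197,.052,np.radians(-86.3));tilt()
look({"tray_red":.02})
E
```

```text
t 16.4 pos [0.4921 0.1162 0.159 ] yaw -85.1 shift [-0.15 -0.35  3.56] turn 0.23 w 0.0461 F [ 0.1 -0.6 -3.9]
tool z [-0.003 -0.018 -1.   ] q [ 0.39  0.22 -0.8   1.83  0.19  1.17 -1.96]
tray_red 0.6 px [312. 173.] c [507.2 120.7] size [133.1 116.8] long yaw 3.5
  pin 0.65 [[500.  118.3]]
```

Emit:
carry_out --pt "1 -0.1 -0.3 0.4 0.2" --pt "1 0 0 0.8 0" --pt "1 0 0 0.8 0" --pt "1 0 0 0.8 0" --pt "1 0 0 0.5 0" --pt "1 0 0 0.2 0" --pt "1 0 0 0 0"

```text
time: 17.17
ee_pos: [0.5069, 0.1078, 0.0498]
eef_rot: [0.725, -0.689, 0.007, 0.007]
ft_force: [-0.0, 0.5, -3.3]
width: 0.046
```

```bash
python3 - <<'E'
from h import *
need(.502,.1197,.042,np.radians(-86.3));tilt()
E
```

```text
t 17.2 pos [0.5069 0.1078 0.0498] yaw -87.1 shift [-0.41  0.14  0.25] turn -0.16 w 0.046 F [-0.   0.5 -3.3]
tool z [-0.    -0.019 -1.   ] q [ 0.33  0.39 -0.73  1.9   0.34  0.98 -2.08]
```

Emit:
carry_out --pt "1 -0.3 0.13 0.1 -0.16" --pt "1 -0.12 0 0.1 0" --pt "1 0 0 0 0"

```text
time: 17.42
ee_pos: [0.5035, 0.12, 0.0447]
eef_rot: [0.729, -0.685, 0.007, 0.007]
ft_force: [-0.5, 0.3, -3.8]
width: 0.0457
```

```bash
python3 - <<'E'
from h import *
need(.502,.1197,.042,np.radians(-86.3));tilt()
E
```

```text
t 17.4 pos [0.5035 0.12   0.0447] yaw -86.4 shift [0.   0.05 0.09] turn -0.02 w 0.0457 F [-0.5  0.3 -3.8]
tool z [ 0.001 -0.019 -1.   ] q [ 0.3   0.4  -0.74  1.91  0.35  0.97 -2.1 ]
```

Emit:
carry_out --pt "1 0 0 0.1 0" --pt "1 0 0 0.08 0"

```text
time: 17.58
ee_pos: [0.5044, 0.1207, 0.0414]
eef_rot: [0.729, -0.684, 0.008, 0.006]
ft_force: [-17.0, -5.8, 35.3]
width: 0.0461
```

Emit:
carry_out --pt "1 0 0 0.07 0"

```text
time: 17.67
ee_pos: [0.5044, 0.1207, 0.0413]
eef_rot: [0.729, -0.684, 0.009, 0.007]
ft_force: [-16.1, -5.0, 32.1]
width: 0.0457
```

The brick is on the tray floor. I release it and rise.

Emit:
carry_out --pt "0.3 0 0 -0.03 0" --pt "0 0 0 0 0" --pt "-0.5 0 0 0 0" --pt "-1 0 0 0 0" --pt "-1 0 0 0 0" --pt "-1 0 0 0 0" --pt "-1 0 0 -0.5 0" --pt "-1 0 0 -0.8 0" --pt "-1 0 0 -0.8 0" --pt "-1 0 0 -0.8 0" --pt "-1 0 0 -0.8 0" --pt "-1 0 0 -0.8 0" --pt "-1 0 0 -0.8 0" --pt "-1 0 0.4 0 0" --pt "-1 0 0.8 0 0" --pt "-1 0 0.8 0 0" --pt "-1 0 0 0 0"

```text
time: 19.08
ee_pos: [0.4441, 0.1219, 0.2109]
eef_rot: [0.729, -0.684, 0.01, 0.004]
ft_force: [1.3, -0.2, -0.3]
width: 0.0867
```

```bash
python3 - <<'E'
from h import *
need(.405,-.321,.2,np.radians(-90));tilt()
look({"brick":.05,"tray_red":.02})
E
```

```text
t 19.1 pos [0.4441 0.1219 0.2109] yaw -86.3 shift [14.64  2.25  0.63] turn 0.74 w 0.0867 F [ 1.3 -0.2 -0.3]
tool z [ 0.009 -0.019 -1.   ] q [ 0.44  0.03 -0.83  1.88  0.04  1.24 -1.9 ]
brick 0.91 px [321. 127.] c [505.3 121.1] size [75.8 47.6] long yaw 3.8
  pin 0.57 [[503.1 120.6]]
tray_red 0.55 px [319. 125.] c [500.4 119.8] size [147.4 117.9] long yaw 3.4
  pin 0.25 [[589.9 345.3]]
```

The brick is in the red tray about 5 mm from its centre, which is fine. Next is the limestone.

Emit:
carry_out --pt "-1 0.92 0.1 0 0.7" --pt "-1 0.92 0.05 0 0" --pt "-1 0.92 0.05 0 0" --pt "-1 0.92 0.05 0 0" --pt "-1 0.92 0.05 0 0" --pt "-1 0.92 0.05 0 0" --pt "-1 0.92 0.05 0 0" --pt "-1 0.92 0.05 0 0" --pt "-1 0.92 0.05 0 0" --pt "-1 0.92 0.05 0 0" --pt "-1 0.92 0.05 0 0" --pt "-1 0.92 0.05 0 0" --pt "-1 0.92 0.05 0 0" --pt "-1 0.92 0.05 0 0" --pt "-1 0.92 0.05 0 0" --pt "-1 0.5 0 0 0" --pt "-1 0 0 0 0" --pt "-1 0 0 0 0"

```text
time: 20.83
ee_pos: [0.4322, -0.3296, 0.2066]
eef_rot: [0.708, -0.706, 0.001, 0.001]
ft_force: [-0.0, 1.6, -0.3]
width: 0.0871
```

```bash
python3 - <<'E'
from h import *
need(.481,-.321,.2,np.radians(-90));tilt()
look({"limestone":.052,"tray_green":.02,"tray_yellow":.02},"pics/w7.png")
E
```

```text
t 20.8 pos [ 0.4322 -0.3296  0.2066] yaw -89.8 shift [-0.28 -1.63  0.22] turn 0.04 w 0.0871 F [-0.   1.6 -0.3]
tool z [-0.    -0.002 -1.   ] q [ 0.89  0.19 -0.36  1.71  0.07  1.25 -1.06]
limestone 0.59 px [316. 126.] c [ 491.  -326.4] size [77.1 44.6] long yaw -23.2
  pin 0.95 [[ 490.6 -323.9]]
tray_green 0.88 px [303. 301.] c [ 293.5 -308.6] size [135.5 117.8] long yaw -4.4
tray_green 0.72 px [319. 127.] c [ 486.6 -333. ] size [146.4 116. ] long yaw 3.1
tray_green 0.6 px [501. 214.] c [ 397.9 -523.5] size [122.5 119.9] long yaw -77.8
  pin 0.92 [[ 279.8 -308.8]]
  pin 0.65 [[ 380.3 -530.4]]
tray_yellow 0.96 px [108.  45.] c [ 573.6 -144.6] size [123.2  79.5] long yaw -77.0
```

View pics/w7.png

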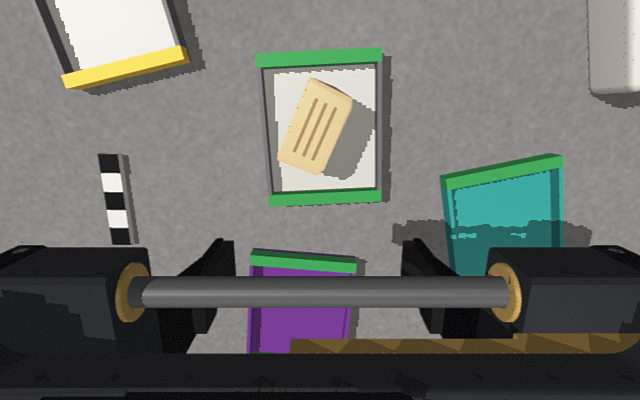

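The limestone (316,126) is in the pale-floored green tray, yawed −23 degrees. I move above it and turn.

Emit:
carry_out --pt "-1 -0.1 -0.7 0 0" --pt "-1 -0.04 -0.7 0 0" --pt "-1 0 -0.56 0 0" --pt "-1 0 0 0.6 1" --pt "-1 0 0 0.7 1" --pt "-1 0 0 0.7 1" --pt "-1 0 0 0.7 1" --pt "-1 0 0 0.7 0.6" --pt "-1 0 0 0 0" --pt "-1 0 0 0 0"

```text
time: 22.02
ee_pos: [0.4973, -0.3201, 0.1062]
eef_rot: [-0.55, 0.835, -0.005, 0.001]
ft_force: [0.1, -0.2, 1.1]
width: 0.0872
```

```bash
python3 - <<'E'
from h import *
need(.491,-.3255,.040,np.radians(-113));tilt()
look({"limestone":.052},"pics/w8.png")
E
```

```text
t 22.0 pos [ 0.4973 -0.3201  0.1062] yaw -113.3 shift [0.24 0.14 2.21] turn -0.06 w 0.0872 F [ 0.1 -0.2  1.1]
tool z [ 0.007 -0.008 -1.   ] q [ 0.75  0.38 -0.32  1.7   0.14  1.08 -1.58]
limestone 0.66 px [332. 220.] c [ 499.  -330.3] size [73.5 44.3] long yaw -24.3
  pin 0.58 [[ 492.3 -325.8]]
```

View pics/w8.png

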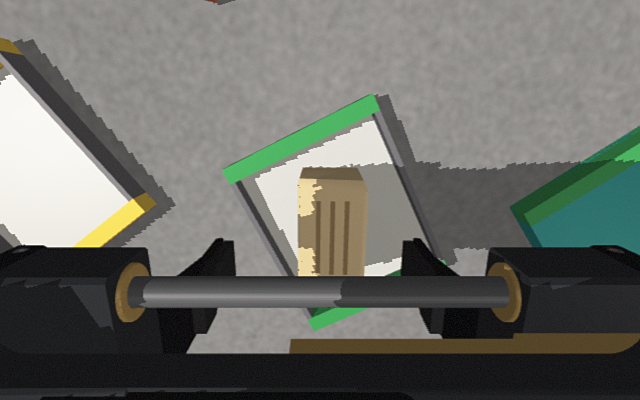

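The limestone (332,225) is aligned between the jaws. I descend.

Emit:
carry_out --pt "-1 0.2 0.14 0.4 0" --pt "-1 0 0 0.6 0" --pt "-1 0 0 0.6 0" --pt "-1 0 0 0.4 0" --pt "-1 0 0 0 0"

```text
time: 22.58
ee_pos: [0.4932, -0.3291, 0.0493]
eef_rot: [-0.551, 0.835, -0.011, 0.003]
ft_force: [-0.4, 0.6, 0.0]
width: 0.0872
```

```bash
python3 - <<'E'
from h import *
need(.491,-.3255,.039,np.radians(-113.3));tilt()
E
```

```text
t 22.6 pos [ 0.4932 -0.3291  0.0493] yaw -113.2 shift [-0.08  0.12  0.34] turn 0.02 w 0.0872 F [-0.4  0.6  0. ]
tool z [ 0.017 -0.016 -1.   ] q [ 0.76  0.44 -0.3   1.75  0.16  0.96 -1.59]
```

Emit:
carry_out --pt "-1 -0.08 0.12 0.2 0" --pt "-1 0 0 0.12 0" --pt "0.2 0 0 0 0" --pt "0.4 0 0 0 0" --pt "1 0 0 0 0" --pt "1 0 0 0 0" --pt "1 0 0 0 0" --pt "1 0 0 0 0" --pt "1 0 0 0 0" --pt "1 0 0 0 0"

```text
time: 23.42
ee_pos: [0.4923, -0.327, 0.0425]
eef_rot: [-0.551, 0.834, -0.014, 0.004]
ft_force: [0.4, -1.0, -0.4]
width: 0.0436
```

Emit:
carry_out --pt "1 0 0 -0.3 0" --pt "1 0 0 -0.7 0" --pt "1 0 0 -0.8 0" --pt "1 0 0 -0.8 0" --pt "1 0 0 -0.8 0" --pt "1 0 0 -0.4 -1" --pt "1 0 0 0 -1" --pt "1 0 0 0 -1" --pt "1 0 0 0 -1" --pt "1 0 0 0 -1" --pt "1 0 0 0 -1" --pt "1 0 0 0 -1" --pt "1 0 0 0 0" --pt "1 0 0 0 0"

```text
time: 24.58
ee_pos: [0.4863, -0.3215, 0.1658]
eef_rot: [0.785, -0.619, 0.01, 0.001]
ft_force: [-0.0, -0.3, -2.9]
width: 0.0441
```

```bash
python3 - <<'E'
from h import *
need(.609,-.1333,.15,np.radians(-77));tilt()
E
```

```text
t 24.6 pos [ 0.4863 -0.3215  0.1658] yaw -76.5 shift [-5.16 -5.43  0.5 ] turn 0.09 w 0.0441 F [-0.  -0.3 -2.9]
tool z [ 0.015 -0.014 -1.   ] q [ 0.85  0.31 -0.41  1.67  0.14  1.18 -0.93]
```

Emit:
carry_out --pt "1 -0.62 -0.66 0 0.1" --pt "1 -0.62 -0.66 0 0" --pt "1 -0.62 -0.66 0 0" --pt "1 -0.62 -0.66 0 0" --pt "1 -0.62 -0.66 0 0" --pt "1 -0.62 -0.66 0 0" --pt "1 -0.62 -0.66 0 0" --pt "1 -0.5 -0.5 0 0" --pt "1 -0.15 -0.15 0 0" --pt "1 0 0 0 0" --pt "1 0 0 0 0"

```text
time: 25.5
ee_pos: [0.6112, -0.1356, 0.1648]
eef_rot: [0.77, -0.638, 0.009, 0.002]
ft_force: [-1.4, -0.6, -3.3]
width: 0.0443
```

```bash
python3 - <<'E'
from h import *
need(.611,-.133,.052,np.radians(-77));tilt()
look({"tray_yellow":.02})
E
```

```text
t 25.5 pos [ 0.6112 -0.1356  0.1648] yaw -79.3 shift [-0.15  0.02  3.76] turn -0.47 w 0.0443 F [-1.4 -0.6 -3.3]
tool z [ 0.011 -0.015 -1.   ] q [ 0.52  0.42 -0.49  1.54  0.22  1.22 -1.39]
tray_yellow 0.94 px [308. 180.] c [ 624.4 -129.3] size [116.8 116.6] long yaw -77.0
tray_yellow 0.62 px [537. 155.] c [ 683.3 -317.9] size [54.5 41.4] long yaw -67.8
```

Emit:
carry_out --pt "1 -0.1 0 0.4 -0.47" --pt "1 0 0 0.8 0" --pt "1 0 0 0.8 0" --pt "1 0 0 0.8 0" --pt "1 0 0 0.5 0" --pt "1 0 0 0.3 0" --pt "1 0 0 0 0"

```text
time: 26.23
ee_pos: [0.609, -0.1483, 0.0552]
eef_rot: [0.777, -0.629, 0.012, 0.004]
ft_force: [-0.4, -0.9, -3.7]
width: 0.0434
```

```bash
python3 - <<'E'
from h import *
need(.611,-.133,.0425,np.radians(-77));tilt()
E
```

```text
t 26.2 pos [ 0.609  -0.1483  0.0552] yaw -77.9 shift [-0.5  -0.17  0.41] turn -0.19 w 0.0434 F [-0.4 -0.9 -3.7]
tool z [ 0.013 -0.022 -1.   ] q [ 0.51  0.52 -0.46  1.64  0.29  1.03 -1.4 ]
```

Emit:
carry_out --pt "1 -0.35 -0.15 0.1 -0.19" --pt "1 -0.2 0 0.1 0" --pt "1 0 0 0.1 0" --pt "1 0 0 0 0"

```text
time: 26.57
ee_pos: [0.611, -0.1315, 0.048]
eef_rot: [0.782, -0.623, 0.014, 0.004]
ft_force: [-0.7, -0.1, -3.2]
width: 0.0439
```

```bash
python3 - <<'E'
from h import *
need(.611,-.133,.0425,np.radians(-77));tilt()
E
```

```text
t 26.6 pos [ 0.611  -0.1315  0.048 ] yaw -77.0 shift [0.04 0.01 0.18] turn -0.01 w 0.0439 F [-0.7 -0.1 -3.2]
tool z [ 0.017 -0.023 -1.   ] q [ 0.49  0.53 -0.47  1.65  0.3   1.01 -1.42]
```

Emit:
carry_out --pt "1 0.03 0 0.12 0" --pt "1 0 0 0.1 0" --pt "1 0 0 0 0"

```text
time: 26.82
ee_pos: [0.6128, -0.1322, 0.0432]
eef_rot: [0.783, -0.622, 0.015, 0.003]
ft_force: [0.1, -0.4, -2.0]
width: 0.044
```

Emit:
carry_out --pt "1 0 0 0.08 0"

```text
time: 26.9
ee_pos: [0.6133, -0.1326, 0.0423]
eef_rot: [0.782, -0.622, 0.016, 0.003]
ft_force: [-11.2, -0.6, 26.5]
width: 0.0439
```

Contact. I release, rise and go back for a check.

Emit:
carry_out --pt "0.3 0 0 -0.03 0" --pt "0 0 0 0 0" --pt "-0.5 0 0 0 0" --pt "-1 0 0 0 0" --pt "-1 0 0 0 0" --pt "-1 0 0 0 0" --pt "-1 0 0 -0.5 0" --pt "-1 0 0 -0.8 0" --pt "-1 0 0 -0.8 0" --pt "-1 0 0 -0.8 0" --pt "-1 0 0 -0.8 0" --pt "-1 0 0 -0.8 0" --pt "-1 0 0 -0.8 0" --pt "-1 0 0.4 0 0" --pt "-1 0 0.8 0 0" --pt "-1 0 0.8 0 0" --pt "-1 0 0 0 0"

```text
time: 28.32
ee_pos: [0.5513, -0.1399, 0.2221]
eef_rot: [0.784, -0.621, 0.02, 0.0]
ft_force: [0.7, -0.1, 0.3]
width: 0.087
```

```bash
python3 - <<'E'
from h import *
need(.51,.34,.21,np.radians(-90));tilt()
look({"limestone":.052,"tray_yellow":.02})
E
```

```text
t 28.3 pos [ 0.5513 -0.1399  0.2221] yaw -76.8 shift [-15.89  -2.32  -0.04] turn 2.64 w 0.087 F [ 0.7 -0.1  0.3]
tool z [ 0.031 -0.025 -0.999] q [ 0.6   0.23 -0.51  1.64  0.14  1.26 -1.28]
limestone 0.8 px [322. 129.] c [ 612.3 -133.6] size [77.1 43.6] long yaw 12.5
  pin 0.71 [[ 613.5 -133.6]]
tray_yellow 0.73 px [317. 128.] c [ 609.3 -133. ] size [146. 116.] long yaw 12.9
```

The limestone is 3–4 mm off the centre of its tray, which is fine. Back to the basalt on the pad.

Emit:
carry_out --pt "-1 -0.92 -0.13 0 0" --pt "-1 -0.92 -0.13 0 0" --pt "-1 -0.92 -0.13 0 0" --pt "-1 -0.92 -0.13 0 0" --pt "-1 -0.92 -0.13 0 0" --pt "-1 -0.92 -0.13 0 0" --pt "-1 -0.92 -0.13 0 0" --pt "-1 -0.92 -0.13 0 0" --pt "-1 -0.92 -0.13 0 0" --pt "-1 -0.92 -0.13 0 0" --pt "-1 -0.92 -0.13 0 0" --pt "-1 -0.92 -0.13 0 0" --pt "-1 -0.92 -0.13 0 0" --pt "-1 -0.92 -0.13 0 0" --pt "-1 -0.92 -0.13 0 0" --pt "-1 -0.92 -0.13 0 0" --pt "-1 -0.4 0 0 0.8" --pt "-1 0 0 0 0.9" --pt "-1 0 0 0 0.9" --pt "-1 0 0 0 0"

```text
time: 30.23
ee_pos: [0.5095, 0.3531, 0.2042]
eef_rot: [0.71, -0.704, 0.009, -0.003]
ft_force: [-0.5, 0.2, 0.5]
width: 0.0868
```

```bash
python3 - <<'E'
from h import *
need(.589,.342,.21,np.radians(-90));tilt()
look({"basalt":.054,"pad":.006})
E
```

```text
t 30.2 pos [0.5095 0.3531 0.2042] yaw -89.6 shift [ 0.39 -2.65 -0.15] turn 0.09 w 0.0868 F [-0.5  0.2  0.5]
tool z [ 0.016 -0.008 -1.   ] q [-0.14  0.42 -0.72  1.5   0.3   1.32 -2.45]
basalt 0.94 px [372. 271.] c [433.3 291.7] size [110.8  62.8] long yaw 46.6
basalt 0.62 px [331. 109.] c [586.2 342.1] size [67.6 42.2] long yaw 1.1
  pin 0.76 [[589.  342.3]]
  pin 0.56 [[431.  288.7]]
pad 0.62 px [333. 110.] c [584.5 339.8] size [130.7 117. ] long yaw -8.2
```

Emit:
carry_out --pt "-1 0.1 -0.86 0 0" --pt "-1 0.1 -0.86 0 0" --pt "-1 0.1 -0.84 0.5 0" --pt "-1 0 0 0.8 0" --pt "-1 0 0 0.8 0" --pt "-1 0 0 0.8 0" --pt "-1 0 0 0.8 0" --pt "-1 0 0 0 0" --pt "-1 0 0 0 0"

```text
time: 31.23
ee_pos: [0.5972, 0.3375, 0.0936]
eef_rot: [0.713, -0.701, 0.011, -0.005]
ft_force: [0.1, 0.7, 1.6]
width: 0.0869
```

```bash
python3 - <<'E'
from h import *
need(.587,.342,.04,np.radians(-89.5));tilt()
look({"basalt":.054})
E
```

```text
t 31.2 pos [0.5972 0.3375 0.0936] yaw -89.1 shift [-0.17  0.38  1.78] turn 0.08 w 0.0869 F [0.1 0.7 1.6]
tool z [ 0.023 -0.008 -1.   ] q [-0.15  0.64 -0.64  1.43  0.42  1.19 -2.4 ]
basalt 0.93 px [310. 230.] c [603.  342.1] size [56.7 42. ] long yaw 0.1
  pin 0.84 [[588.1 343. ]]
```

Emit:
carry_out --pt "-1 -0.17 0.35 0.4 0.1" --pt "-1 0 0 0.5 0" --pt "-1 0 0 0.4 0" --pt "-1 0 0 0.2 0" --pt "-1 0 0 0 0"

```text
time: 31.8
ee_pos: [0.592, 0.3445, 0.054]
eef_rot: [0.71, -0.704, 0.013, -0.011]
ft_force: [-0.4, -0.2, 0.7]
width: 0.0869
```

```bash
python3 - <<'E'
from h import *
need(.587,.342,.04,np.radians(-89.5));tilt()
E
```

```text
t 31.8 pos [0.592  0.3445 0.054 ] yaw -89.6 shift [0.08 0.18 0.46] turn -0.02 w 0.0869 F [-0.4 -0.2  0.7]
tool z [ 0.034 -0.003 -0.999] q [-0.17  0.67 -0.62  1.47  0.45  1.11 -2.44]
```

Emit:
carry_out --pt "-1 0.08 0.18 0.3 0" --pt "-1 0 0 0.15 0" --pt "0.2 0 0 0 0" --pt "0.4 0 0 0 0" --pt "1 0 0 0 0" --pt "1 0 0 0 0" --pt "1 0 0 0 0" --pt "1 0 0 0 0" --pt "1 0 0 0 0" --pt "1 0 0 0 0"

```text
time: 32.63
ee_pos: [0.5884, 0.3416, 0.0407]
eef_rot: [0.709, -0.705, 0.014, -0.012]
ft_force: [-0.4, -0.8, 0.5]
width: 0.0418
```

Emit:
carry_out --pt "1 0 0 -0.3 0" --pt "1 0 0 -0.7 0" --pt "1 0 0 -0.8 0" --pt "1 0 0 -0.8 0" --pt "1 0 0 -0.8 0" --pt "1 0 0 -0.8 0" --pt "1 0 0 -0.6 0" --pt "1 0 0 0 0" --pt "1 0 0 0 0"

```text
time: 33.38
ee_pos: [0.5791, 0.3399, 0.1888]
eef_rot: [0.71, -0.704, 0.012, -0.007]
ft_force: [-1.3, -0.7, -5.4]
width: 0.0418
```

```bash
python3 - <<'E'
from h import *
need(.488,-.333,.18,np.radians(-86.9));tilt()
E
```

```text
t 33.4 pos [0.5791 0.3399 0.1888] yaw -89.5 shift [22.4   3.23  0.38] turn -0.53 w 0.0418 F [-1.3 -0.7 -5.4]
tool z [ 0.026 -0.008 -1.   ] q [-0.14  0.53 -0.68  1.38  0.36  1.33 -2.39]
```

Emit:
carry_out --pt "1 0.5 0.07 0 0" --pt "1 0.9 0.1 0 0" --pt "1 0.9 0.1 0 0" --pt "1 0.9 0.1 0 0" --pt "1 0.9 0.1 0 0" --pt "1 0.9 0.1 0 0" --pt "1 0.9 0.1 0 0" --pt "1 0.9 0.1 0 0" --pt "1 0.9 0.1 0 0" --pt "1 0.9 0.1 0 0" --pt "1 0.9 0.1 0 0" --pt "1 0.9 0.1 0 0" --pt "1 0.9 0.1 0 0" --pt "1 0.9 0.1 0 0" --pt "1 0.9 0.1 0 0" --pt "1 0.9 0.1 0 0" --pt "1 0.9 0.1 0 0" --pt "1 0.9 0.1 0 0" --pt "1 0.5 0.05 0 0" --pt "1 0 0 0 0"

```text
time: 35.05
ee_pos: [0.5068, -0.1755, 0.1585]
eef_rot: [0.711, -0.703, -0.005, 0.009]
ft_force: [-0.1, 0.0, -3.9]
width: 0.042
```

```bash
python3 - <<'E'
from h import *
need(.488,-.333,.16,np.radians(-86.9));tilt()
E
```

```text
t 35.0 pos [ 0.5068 -0.1755  0.1585] yaw -89.4 shift [ 5.24  0.68 -0.  ] turn -0.5 w 0.042 F [-0.1  0.  -3.9]
tool z [-0.019 -0.007 -1.   ] q [ 0.68  0.25 -0.49  1.76  0.14  1.18 -1.42]
```

Emit:
carry_out --pt "1 0.7 0.09 0 0" --pt "1 0.8 0.09 0 0" --pt "1 0.8 0.09 0 0" --pt "1 0.8 0.09 0 0" --pt "1 0.8 0.09 0 0" --pt "1 0.8 0.09 0 0" --pt "1 0.4 0.05 0 -0.5" --pt "1 0 0 0 0" --pt "1 0 0 0 0"

```text
time: 35.8
ee_pos: [0.4844, -0.3286, 0.1455]
eef_rot: [0.727, -0.686, -0.015, 0.011]
ft_force: [0.5, 0.8, -3.4]
width: 0.0415
```

```bash
python3 - <<'E'
from h import *
need(.488,-.333,.052,np.radians(-86.9));tilt()
look({"tray_green":.02})
E
```

```text
t 35.8 pos [ 0.4844 -0.3286  0.1455] yaw -86.6 shift [ 0.17 -0.22  3.11] turn 0.05 w 0.0415 F [ 0.5  0.8 -3.4]
tool z [-0.036  0.005 -0.999] q [ 0.84  0.37 -0.4   1.64  0.16  1.21 -1.12]
tray_green 0.94 px [528. 288.] c [ 430.  -540.8] size [160.7  89.6] long yaw 49.7
tray_green 0.66 px [264. 324.] c [ 352.6 -282.4] size [27.2 20.4] long yaw 3.6
  pin 0.6 [[ 484.5 -332. ]]
```

The true green tray (264,~200) is hidden by the gripper, but its pinpointed position agrees with the earlier measurement. I lower.

Emit:
carry_out --pt "1 0.1 -0.15 0.4 0" --pt "1 0 0 0.8 0" --pt "1 0 0 0.8 0" --pt "1 0 0 0.6 0" --pt "1 0 0 0.3 0" --pt "1 0 0 0 0"

```text
time: 36.45
ee_pos: [0.4915, -0.3244, 0.0543]
eef_rot: [0.73, -0.683, -0.012, 0.009]
ft_force: [-0.1, 0.8, -4.1]
width: 0.0419
```

```bash
python3 - <<'E'
from h import *
need(.487,-.333,.042,np.radians(-86.9));tilt()
E
```

```text
t 36.5 pos [ 0.4915 -0.3244  0.0543] yaw -86.2 shift [0.28 0.16 0.41] turn 0.15 w 0.0419 F [-0.1  0.8 -4.1]
tool z [-0.03   0.003 -1.   ] q [ 0.81  0.47 -0.39  1.71  0.21  1.04 -1.16]
```

Emit:
carry_out --pt "1 0.25 0.16 0.1 0.15" --pt "1 0.05 0 0.12 0" --pt "1 0 0 0.1 0" --pt "1 0 0 0 0"

```text
time: 36.78
ee_pos: [0.4882, -0.3345, 0.0457]
eef_rot: [0.726, -0.688, -0.011, 0.009]
ft_force: [0.2, -0.6, -4.2]
width: 0.0417
```

```bash
python3 - <<'E'
from h import *
need(.487,-.333,.042,np.radians(-86.9));tilt()
cv2.imwrite("pics/s9.png",cv2.resize(camera("scene")[150:290,190:350],None,fx=4,fy=4,interpolation=cv2.INTER_CUBIC))
E
```

```text
t 36.8 pos [ 0.4882 -0.3345  0.0457] yaw -86.9 shift [-0.05  0.03  0.12] turn -0.01 w 0.0417 F [ 0.2 -0.6 -4.2]
tool z [-0.028  0.002 -1.   ] q [ 0.82  0.48 -0.38  1.71  0.22  1.02 -1.16]
```

View pics/s9.png

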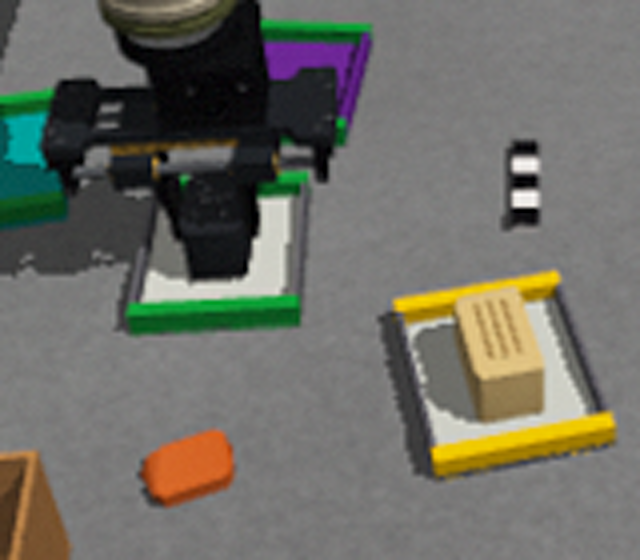

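The basalt (crop 215,240) is just over the middle of the correct green tray, and the limestone (500,350) is centred in the yellow one. I lower to contact.

Emit:
carry_out --pt "1 0 0 0.1 0" --pt "1 0 0 0.06 0" --pt "1 0 0 0 0"

```text
time: 37.08
ee_pos: [0.4894, -0.335, 0.0426]
eef_rot: [0.726, -0.688, -0.009, 0.009]
ft_force: [0.1, -0.6, -4.4]
width: 0.0417
```

Emit:
carry_out --pt "1 0 0 0.08 0"

```text
time: 37.17
ee_pos: [0.4891, -0.3352, 0.0413]
eef_rot: [0.726, -0.688, -0.009, 0.009]
ft_force: [-10.8, 3.8, 16.8]
width: 0.0417
```

Emit:
carry_out --pt "1 0 0 0.08 0"

```text
time: 37.25
ee_pos: [0.4885, -0.3352, 0.0401]
eef_rot: [0.726, -0.688, -0.01, 0.009]
ft_force: [-11.0, 6.9, 19.0]
width: 0.0418
```

Emit:
carry_out --pt "0.3 0 0 -0.03 0" --pt "0 0 0 0 0" --pt "-0.5 0 0 0 0" --pt "-1 0 0 0 0" --pt "-1 0 0 0 0" --pt "-1 0 0 0 0" --pt "-1 0 0 -0.5 0" --pt "-1 0 0 -0.8 0" --pt "-1 0 0 -0.8 0" --pt "-1 0 0 -0.8 0" --pt "-1 0 0 -0.8 0" --pt "-1 0 0 -0.8 0" --pt "-1 0 0 -0.8 0" --pt "-1 0 0.4 0 0" --pt "-1 0 0.8 0 0" --pt "-1 0 0.8 0 0" --pt "-1 0 0 0 0"

```text
time: 38.67
ee_pos: [0.4333, -0.3376, 0.2103]
eef_rot: [0.727, -0.687, -0.008, 0.008]
ft_force: [-0.0, -1.2, 0.1]
width: 0.0869
```

```bash
python3 - <<'E'
from h import *
need(.488,-.333,.2);tilt()
look({"basalt":.054,"tray_green":.02})
a=cv2.imread("pics/top0.png");b=camera("top")
for q in["brush","scale_bar","rim_sherd"]:
    print(q,[np.round(m["box"]) for m in recognise(q,"top")[:1]])
cv2.imwrite("pics/top9.png",cv2.resize(b[115:305,140:520],None,fx=2,fy=2,interpolation=cv2.INTER_CUBIC))
E
```

```text
t 38.7 pos [ 0.4333 -0.3376  0.2103] yaw -86.7 shift [-0.05 -1.84  0.3 ] turn 0.0 w 0.0869 F [-0.  -1.2  0.1]
tool z [-0.022 -0.002 -1.   ] q [ 0.92  0.22 -0.4   1.67  0.1   1.29 -1.02]
basalt 0.93 px [318. 128.] c [ 487.3 -334.4] size [67.9 42.3] long yaw 3.2
  pin 0.75 [[ 488.5 -331.4]]
tray_green 0.82 px [492. 218.] c [ 398.  -523.8] size [122.7 121.8] long yaw -77.1
tray_green 0.71 px [290. 297.] c [ 285.3 -308. ] size [151.4 116.1] long yaw -4.8
  pin 0.85 [[ 376.2 -528.6]]
  pin 0.59 [[ 278.8 -305.8]]
brush [array([261., 128.,  16.,  66.])]
scale_bar [array([330., 226.,  12.,  40.])]
rim_sherd [array([404., 140.,  21.,  17.])]
```

View pics/top9.png

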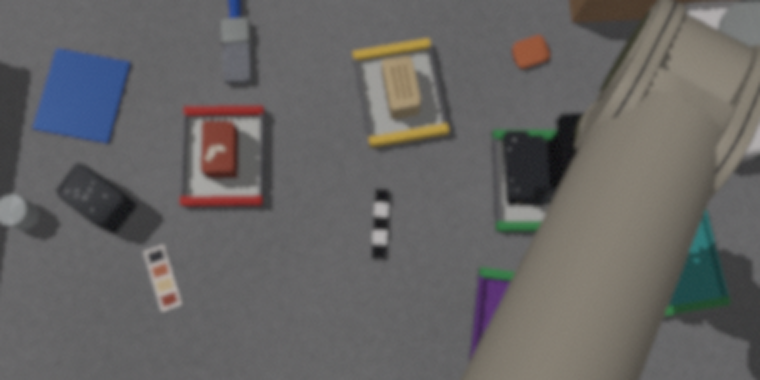

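The crop shows the brick (218,150) and the limestone (401,88) centred in their trays, and the bystanders where they were. The arm partly hides the basalt here, but the wrist camera puts it about 1 mm from the green tray's measured centre. I hand in.

```bash
python3 -c "
from bench import *
print(close_job())"
```

```text
the job is handed in; nothing more can be done
None
```

I parked the basalt on the blue pad, then put the brick in the red-ended tray, the limestone in the yellow-ended tray and the basalt in the green-ended tray. The job was handed in at about 39 s of the 112 s allowed.

- **Placement:** my last wrist-camera measurements put the brick about 5 mm, the limestone about 3–4 mm and the basalt about 1 mm from their tray centres. Each was set down until the wrist force showed floor contact. None looked tipped, though I did not measure their level.
- **Bystanders:** the brush, scale bar and sherd show no visible movement in the last top picture. The recognised box for the brush shifted by about 3 px, while the picture itself looks unchanged.
- **Less certain checks:** in the last wrist look the network reported only the two decoy green trays. The 1 mm for the basalt therefore uses the green tray's position measured earlier. The gripper was tilted about 0.03 rad while setting the basalt down.

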